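Clear the marking jig and latch a housing against its stop

ROBOT

A 6-joint arm with a two-finger parallel gripper is mounted at the origin on the work surface. World frame = base frame: x ahead of the robot, y to its left, z up, the work surface at z = 0. Lengths are in m, angles in rad, forces in N, time in s.
With the tool pointing down it reaches from about 0.35 to 0.975 m from the base axis. Payload 7.1 kg.
Tool frame: the origin (TCP) lies on the centre line of the jaws, within the pads' length; the fingertips stand 19 mm ahead of it and the grasp point (between the pads) is the TCP; z points along the fingers, y is the direction in which the jaws open and shut (so a half turn about z gives the same grasp; the last joint's range is limited). The gripper opens to 88 mm and grips with 3 to 60 N. Pads are 20 mm wide; open, the fingers measure 115 mm over their backs; the gripper's body (75 mm by 178 mm) begins 61 mm behind the grasp point.
Start: joints at [1.147, 0.423, 1.63, -0, 1.089, -0.019], TCP at [0.246, 0.574, 0.242] pointing down, gripper open.
Joint ranges: [-3, 3], [-0.9, 2.11], [0.09, 2.58], [-1.31, 4.45], [0.11, 2.69], [-2.54, 2.54]. Speed limits (rad/s): [2.39, 2.39, 3.01, 3.14, 3.14, 3.14].

INTERFACE

Orientations are given as a rotation vector (axis times angle).
In Python, from rig import env, vision, order gives the robot as it stands.
- The arm moves only by the tool apply_moves, never from a script. Its argument "deltas" is a list of rows, each a list of 7 numbers: the shift along the tool's x, y, z in m, then the turn, a rotation vector about the tool's x, y, z in rad, then the gripper command: -1 is fully open, 1 is shut, values between are in proportion. In form: [[x, y, z, rx, ry, rz, fingers], ...]. A call has 1 to 12 rows; each row is the pose to reach, as a shift and turn from the pose commanded when the call began, along the tool's axes at that moment; what a row does not reach only later rows make up. A row lasts 1/10 s, in which the tool goes at most 50 mm and 8.59 degrees, less where a joint would pass 70% of its speed; a pose out of reach is approached as far as the arm can. A call with a gripper value outside its range is refused whole. The fingers move at their own pace and stop on an object; "force" is the grip in N (left out, the last holds). Time passes only in rows, so rows that repeat a pose let the fingers close. It gives the time, the measured TCP pose, the force and the opening at its end, in the units of the state.
- env.observe(): the state, without advancing time (a new reading comes with each control period).
- vision.grab_frame(name): name is "scene" or "top" or "wrist"; returns a dict with "image" (400x640x3 uint8, red, green, blue), "K" (3x3 intrinsics, pixels), "T" (4x4, takes a point from camera to world coordinates); the wrist camera has in their place "mount" (4x4, takes a point from camera to tool coordinates, whose origin is the TCP and whose axes are the flange's). Camera axes: x right, y up, looking along -z (the intrinsics and any distortion apply to the point x, -y, -z); pixel columns grow to the right and rows downward; lengths in m; the calibration is good to about 2 mm. A picture is of the moment at which its call begins: read the wrist's pose just before it. There is no depth.
- order.finish_job(): hands the job in, once; it reports no verdict.
The state is a dict: "t": time; "joint_pos": joint angles; "joint_velocities": joint speeds; "effort": joint torques, N m; "position": TCP position; "ee_rot": TCP orientation; "ft_force": force on the tool from outside, world axes, zero at the start; "moment": the same for the moment, N m; "finger_gap": opening from 0.0 (shut) to 1.0 (fully open).
Only numpy, scipy, OpenCV 4.12 (cv2) and the standard library are available. Lean on these libraries where they do the work, as an engineer would, in place of code of your own. Each camera call takes 0.05 s, during which the arm holds its last target. There are 200 camera calls.

TASK

Take the small bench brush and sweep the three acrylic offcuts off the open side of the loading jig's bed, touching them with the brush only and leaving the housing where it is meanwhile, then put the brush down on the table beside the jig. Next, without picking it up, push the housing along its channel fully home against the stop and hold it pressed there until the slow spring plunger at the side has come right out behind it, then let go so that it stays latched. Leave the tumbler, bottle and carton where they stand.

Things in the scene. Friction and masses are not known exactly. Their poses are not given: they have to be found in the camera images.
- jig: Fixed loading jig: a plywood bed, top 18 mm above the table, with dark dots, an aluminium stop across its far end, and a channel for the housing. Origin on the table under the bed; +x is the push direction (away from the robot), +y to the left of it. The bed spans x -140 to +150, y -66 to +52 mm (all jig positions here are in this frame, in mm).
- stop_face (a point): middle of the stop's face, at jig (110, 0), 13 mm above the bed; the stop is 30 mm tall above the bed
- bed_edge (a point): middle of the bed's open right-hand edge, at jig (55, -66), level with the bed's top. Between x +14 and +97 nothing stands on this side: sweep out here, towards -y; beyond is an 18 mm drop to the table. Either side of the opening stand guides 16 mm tall above the bed, y -41 to -59 or -66: at x -122 to -17, +3 to +14 and +97 to +110.
- fence_top (a point): middle of the top of the fence along the left side of the channel: 16 mm tall above the bed, inner face at y +41, outer +52, from x -125 to +110
- plunger_block (a point): top centre of the plunger's block, 46 x 48 mm, 32 mm tall above the bed, right of the channel at jig (-8, -92); a black tail knob behind it reaches y -158
- housing: dark metal box 110 (x) x 80 (y) x 26 mm, 0.3 kg, bright lid panel; origin at the centre of its underside, axes as the jig's. Lies in the channel (1.5 mm play), front 84 to 94 mm short of the stop. Home: origin at jig x +55, front on the stop, rear face at x 0. Push the middle of its rear (-x) face: it slides easily (1 to 2 N), and takes 6 to 12 N in the last 8 mm against the ejector.
- plunger (a joint): spring plunger, a 12 mm steel pin that moves in y across the channel from the right at jig x -8, 13 mm above the bed. In m: 0 = fully out, about 0.012 = held back by the housing's side (start). Spring 2 N, slow damper: only with the housing within about 2 mm of the stop does it come out behind its rear right corner, by itself in 2 to 3 s; it then blocks the housing's way back.
- plunger_nose (a point): centre of the plunger's nose; at jig y = -28 mm when fully out, about -40 when pushed back
- ejector (a joint): sprung ejector pin of 14 mm diameter in the stop's face, at jig y = -10 mm, 13 mm above the bed. Value in m: 0 = out (8 mm proud of the stop's face), 0.008 = flush. Pushes back with 6 to 8.5 N, so a housing that is not latched is pushed away from the stop when let go. With the housing latched it reads about 0.005 to 0.008.
- brush: small bench brush standing on its bristles on the table: a wooden block handle 60 x 24 mm, 32 mm tall, on top of a dark bristle pad 56 x 20 mm, 30 mm tall (treat as stiff); 62 mm tall in all, 0.1 kg. Origin at the centre of the underside of the bristles, x axis along its length. Pick it from above across its 24 mm width. It stands on the robot's left or right, where the tumbler is not.
- offcut_a: acrylic offcut, a chunky white block 16 x 13 x 14 mm, 12 g; origin at its centre; lies on the jig bed between housing and stop at the start
- offcut_b: acrylic offcut, a chunky white block 14 x 14 x 12 mm, 12 g; origin at its centre; lies on the jig bed between housing and stop at the start
- offcut_c: acrylic offcut, a chunky white block 17 x 12 x 13 mm, 12 g; origin at its centre; lies on the jig bed between housing and stop at the start
- tumbler: steel tumbler with black sleeve, 70 mm across, 128 mm tall, origin under its centre; bystander, to the left or right
- bottle: white bottle, 60 mm across, 150 mm tall, origin under its centre; bystander, far right
- carton: carton 90 x 90 x 70 mm, origin under its centre; bystander, far left

How it is judged:
On the way, in this order (a step that is already met when the one before it is completed fails the run):
1. all three offcuts are off the bed while the housing is still at least 50 mm short of the stop ((y of offcut_a in the frame of jig below -0.066 m or height (world z) of offcut_a below 0.014 m) and (y of offcut_b in the frame of jig below -0.066 m or height (world z) of offcut_b below 0.014 m) and (y of offcut_c in the frame of jig below -0.066 m or height (world z) of offcut_c below 0.014 m) and x of housing in the frame of jig below 0.005 m), for 0.2 s.
2. the housing is pressed home, within 2 mm of the stop, with the plunger still back (x of housing in the frame of jig above 0.053 m and value of joint plunger above 0.006 m), for 0.2 s.
At the end, for the whole second after the job is handed in: The housing lies flat and straight in the channel within 4 mm of the stop, at rest; the plunger is out behind it (within 3 mm of fully out); all three offcuts are off the bed; the brush stands or lies on the table, at rest (x of housing in the frame of jig above 0.051 m and y of housing in the frame of jig between -0.004 and 0.004 m and angle between the x axis of housing and the x axis of jig, either way round below 0.05 rad and angle between housing's own z axis and vertical below 0.05 rad and value of joint plunger below 0.003 m and linear speed of housing below 0.01 m/s and (y of offcut_a in the frame of jig below -0.066 m or height (world z) of offcut_a below 0.014 m) and (y of offcut_b in the frame of jig below -0.066 m or height (world z) of offcut_b below 0.014 m) and (y of offcut_c in the frame of jig below -0.066 m or height (world z) of offcut_c below 0.014 m) and height (world z) of brush below 0.016 m and linear speed of brush below 0.02 m/s); the robot touches nothing.
It fails at once if an offcut touched by the robot itself rather than the brush (contact force between any of the arm, the fingers and offcut_a above 0.3 N or contact force between any of the arm, the fingers and offcut_b above 0.3 N or contact force between any of the arm, the fingers and offcut_c above 0.3 N).
It fails at once if the housing lifted out of its channel (z of housing in the frame of jig above 0.034 m).
It fails at once if tumbler, bottle or carton moved more than 30 mm or tipped (distance of any of tumbler, bottle, carton from where it was at the start of the episode above 0.03 m or angle between any of tumbler, bottle, carton's own z axis and vertical above 0.3 rad).
It also fails if it takes over 72 s, if anything falls off the work surface, if the arm or the gripper's body presses on something with over 40 N, if the wrist force passes 120 N, or if a joint passes its speed limit or range.

## Working session

There is one attempt and no reset: what is moved stays moved. The work goes in short steps, Python scripts to look and compute and a tool call to move; the robot and the scene stay as the last step left them, time stands still between calls to the robot, and variables do not carry over. Pictures are saved under pics/ and viewed, about 8 in all and at most 12, crops included, and the job is handed in when it is done.

Besides the shell and the picture viewer there is one more tool, called as a command line: name --pt "numbers of a row" for each row, then --argument value for the rest. apply_moves: Moves the arm, as the interface text tells. Its arguments: {"type":"object","properties":{"deltas":{"type":"array","items":{"type":"array","items":{"type":"number"}}},"force":{"type":"number"}},"required":["deltas"]}

```bash
mkdir -p pics; cat > h.py <<'E'
import numpy as np, cv2
from rig import env, vision, order
from scipy.spatial.transform import Rotation as R
def grab(n,f=None):
    s=env.observe(); d=vision.grab_frame(n)
    if n=="wrist":
        T=np.eye(4); T[:3,:3]=R.from_rotvec(s["ee_rot"]).as_matrix(); T[:3,3]=s["position"]; d["T"]=T@np.array(d["mount"])
    if f: cv2.imwrite("pics/"+f,cv2.cvtColor(d["image"],cv2.COLOR_RGB2BGR))
    return d
def ray(d,u,v,z):
    K=np.array(d["K"]);T=np.array(d["T"])
    q=np.array([(u-K[0,2])/K[0,0],-(v-K[1,2])/K[1,1],-1.]); q=T[:3,:3]@q; o=T[:3,3]
    return o+q*(z-o[2])/q[2]
E
python3 - <<'E'
from h import *
np.set_printoptions(precision=4,suppress=True)
print(env.observe())
for n in("scene","top"):
    d=grab(n,n+"0.png"); print({k:d[k] for k in d if k!="image"})
E
```

```text
{'t': 0.0, 'joint_pos': array([ 1.147 ,  0.4238,  1.6307, -0.    ,  1.0886, -0.019 ]), 'joint_velocities': array([-0.0006,  0.0002,  0.0003, -0.0011,  0.0019, -0.0008]), 'effort': array([  0.0006, -54.4647, -27.3659,   0.0643,   0.0227,  -0.0001]), 'position': array([0.2459, 0.574 , 0.2409]), 'ee_rot': array([-0.6314, -3.0772,  0.0023]), 'ft_force': array([-0.5253,  0.1388,  0.5883]), 'moment': array([-0.0416,  0.0189,  0.0405]), 'finger_gap': 1.000183827809792}
{'K': array([[491.6775,   0.    , 323.4078],
       [  0.    , 491.6775, 196.2598],
       [  0.    ,   0.    ,   1.    ]]), 'T': array([[ 0.6078, -0.6823,  0.4062,  1.0659],
       [ 0.7941,  0.5199, -0.3149, -0.3627],
       [ 0.0037,  0.5139,  0.8578,  1.0968],
       [ 0.    ,  0.    ,  0.    ,  1.    ]])}
{'K': array([[415.7331,   0.    , 324.7942],
       [  0.    , 415.7331, 204.6369],
       [  0.    ,   0.    ,   1.    ]]), 'T': array([[-0.0202,  0.9828, -0.1836,  0.3712],
       [-0.9997, -0.0218, -0.0064, -0.0077],
       [-0.0102,  0.1834,  0.983 ,  1.2585],
       [ 0.    ,  0.    ,  0.    ,  1.    ]])}
```

View pics/top0.png

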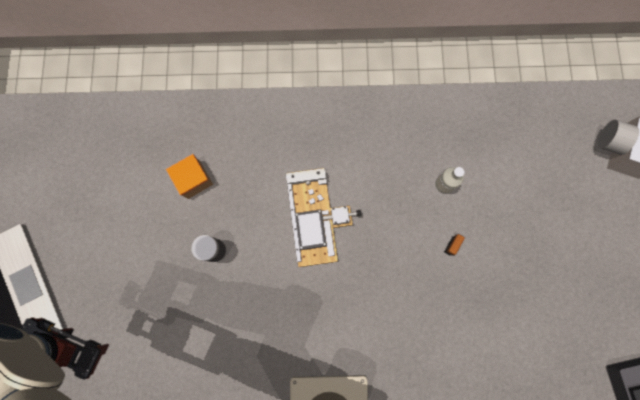

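View pics/scene0.png

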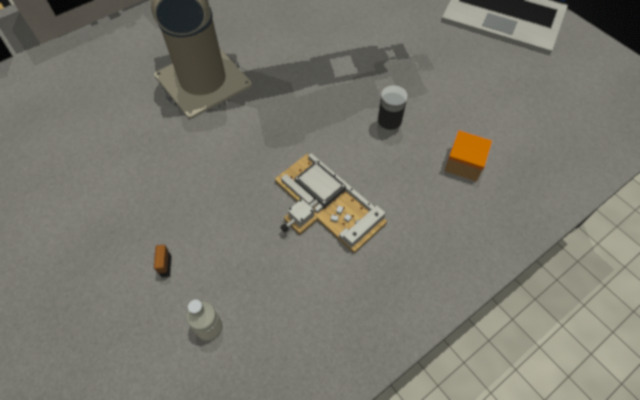

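Top view: the jig spans about (288–352, 170–265), with the stop at its top end and the plunger block at (341,215). Brush at (456,244), bottle (453,178), tumbler (206,249), carton (187,175). I'll get rough positions next.

```bash
python3 - <<'E'
from h import *
np.set_printoptions(precision=4,suppress=True)
d=grab("top"); im=d["image"]; hsv=cv2.cvtColor(im,cv2.COLOR_RGB2HSV)
# brush
m=((hsv[...,0]<15)&(hsv[...,1]>140)&(hsv[...,2]>60)).astype(np.uint8)
m[:, :420]=0; m[:,500:]=0
ys,xs=np.nonzero(m); r=cv2.minAreaRect(np.c_[xs,ys].astype(np.float32)); print("brush",r,len(xs))
b=[ray(d,*p,.062) for p in cv2.boxPoints(r)]; print(np.array(b),ray(d,*r[0],.062))
# jig bed wood
m=((hsv[...,0]>10)&(hsv[...,0]<28)&(hsv[...,1]>90)&(hsv[...,2]>120)).astype(np.uint8); m[:,:270]=0;m[:,370:]=0
n,l,s,c=cv2.connectedComponentsWithStats(m); print(s[1:][s[1:,4]>20])
cv2.imwrite("pics/top0c.png",cv2.resize(cv2.cvtColor(im[155:275,270:480],cv2.COLOR_RGB2BGR),None,fx=3.8,fy=3.8,interpolation=cv2.INTER_CUBIC))
for nme,u,v,z in[("tl stop",287,175,.048),("br bed",337,264,.018),("bl bed",299,266,.018),("bottle",453,178,.08),("blk",341,215,.05),("tumbler",206,246,.128)]: print(nme,ray(d,u,v,z))
E
```

```text
brush ((455.2801818847656, 244.15283203125), (8.778955459594727, 20.590641021728516), 28.610458374023438) 174
[[ 0.4519 -0.3452  0.062 ]
 [ 0.5031 -0.3773  0.062 ]
 [ 0.4905 -0.3985  0.062 ]
 [ 0.4395 -0.3662  0.062 ]] [ 0.4712 -0.3718  0.062 ]
[[293 181  38  34 864]
 [330 216  22  29  93]
 [298 247  40  20 511]]
tl stop [0.6904 0.1118 0.048 ]
br bed [ 0.4236 -0.0322  0.018 ]
bl bed [0.4201 0.0803 0.018 ]
bottle [ 0.6619 -0.3746  0.08  ]
blk [ 0.5649 -0.0469  0.05  ]
tumbler [0.4749 0.3255 0.128 ]
```

View pics/top0c.png

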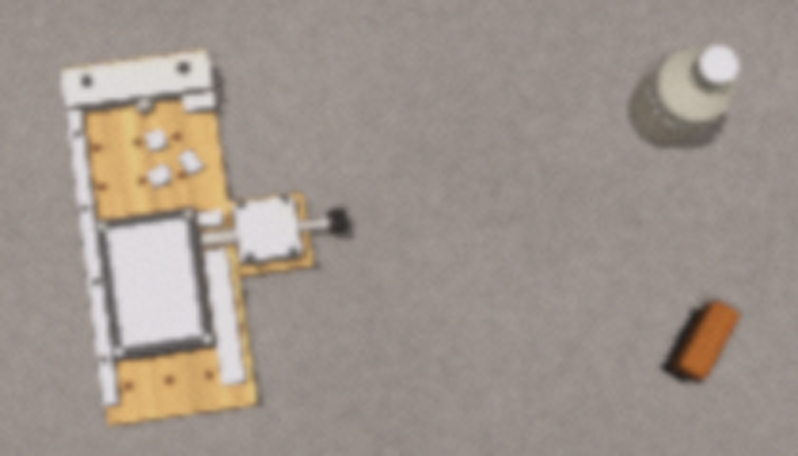

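Rough brush centre is (0.471, −0.372) with its axis at −32°, and the measured size of 60×25 mm matches the task. The offcuts' spread is about 45 mm along jig x, so they fit in front of the 56 mm brush. Now I'll work out the move above the brush.

```bash
cat >> h.py <<'E'
np.set_printoptions(precision=4,suppress=True)
def go(x,y,z,yawy=None,cur=None):
    "print tool-frame delta to world xyz with tool y axis at heading yawy (deg, mod 180), tool down"
    s=env.observe(); p=s["position"]; M=R.from_rotvec(s["ee_rot"]).as_matrix()
    h=np.degrees(np.arctan2(M[1,1],M[0,1])); 
    if yawy is None: yawy=h
    yawy=h+(yawy-h+90)%180-90
    a=np.radians(yawy); Y=np.array([np.cos(a),np.sin(a),0]); Z=np.array([0,0,-1.]); T=np.c_[np.cross(Y,Z),Y,Z]
    print("from",p,"head",round(h,2),"delta",M.T@(np.array([x,y,z])-p),"rot",R.from_matrix(M.T@T).as_rotvec(), "q",s["joint_pos"])
E
python3 -c "
from h import *
go(.471,-.372,.24,58)"
```

```text
from [0.246  0.5741 0.2411] head 66.81 delta [-0.5795 -0.7811  0.002 ] rot [-0.0012  0.0001  0.1537] q [ 1.147   0.4237  1.6305 -0.      1.0886 -0.019 ]
```

apply_moves --pt "-0.58 -0.78 0 0 0 0.154 -1" --pt "-0.58 -0.78 0 0 0 0.154 -1" --pt "-0.58 -0.78 0 0 0 0.154 -1" --pt "-0.58 -0.78 0 0 0 0.154 -1" --pt "-0.58 -0.78 0 0 0 0.154 -1" --pt "-0.58 -0.78 0 0 0 0.154 -1" --pt "-0.58 -0.78 0 0 0 0.154 -1" --pt "-0.58 -0.78 0 0 0 0.154 -1" --pt "-0.58 -0.78 0 0 0 0.154 -1" --pt "-0.58 -0.78 0 0 0 0.154 -1" --pt "-0.58 -0.78 0 0 0 0.154 -1" --pt "-0.58 -0.78 0 0 0 0.154 -1"

```text
t: 1.35
position: [0.3856, -0.0111, 0.2419]
ee_rot: [0.866, 3.019, 0.0]
ft_force: [1.5, 1.0, 0.7]
finger_gap: 0.998
```

```bash
python3 -c "
from h import *
go(.471,-.372,.24,58)
d=grab('wrist','w0.png'); print(d['K'],d['T'])"
```

```text
from [ 0.3856 -0.0111  0.2419] head 57.98 delta [-0.2638 -0.2607  0.002 ] rot [ 0.0004  0.0006 -0.0003] q [-0.0598  0.0585  2.1242  0.0001  0.9581 -1.0718]
[[356.8996   0.     319.8752]
 [  0.     356.8996 196.5524]
 [  0.       0.       1.    ]] [[ 0.5299 -0.82   -0.2165  0.3283]
 [ 0.8481  0.5127  0.1339  0.0254]
 [ 0.0012 -0.2545  0.9671  0.3849]
 [ 0.      0.      0.      1.    ]]
```

View pics/w0.png

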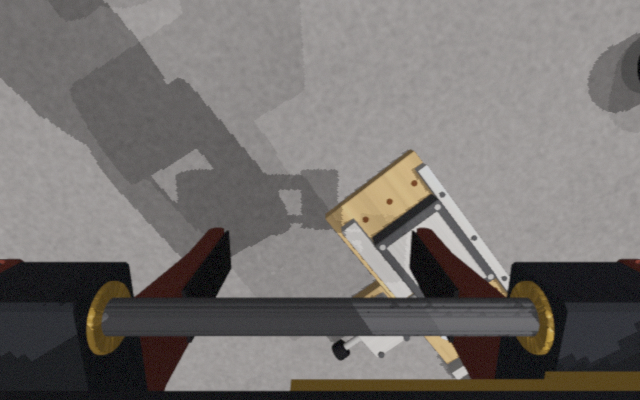

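Wrist view: bed rear corners at (412,150) (left) and (327,216) (right). Screws on the left fence run (443,194)→(490,277). The gripper hides the brush side for now.

```bash
python3 - <<'E'
from h import *
d=grab('wrist')
a=ray(d,413,150,.018);b=ray(d,327,216,.018);print(a,b,np.linalg.norm(a-b),np.degrees(np.arctan2(*(-(a-b)[:2]*[1,-1]))))
f=[ray(d,*p,.034) for p in((443,194),(474,242),(490,277))]; print(np.array(f)); v=f[2]-f[0]; print("fence",np.degrees(np.arctan2(v[1],v[0])))
# top: bed wood contour edges
t=grab('top')
for n,u,v,z in(("stop TL",270+63/3.8,155+72/3.8,.048),("stop TR",270+205/3.8,155+52/3.8,.048),("bed BL",270+107/3.8,155+424/3.8,.018),("bed BR",270+257/3.8,155+405/3.8,.018)): print(n,ray(t,u,v,z))
go(.471,-.372,.24,58)
E
```

```text
[0.422  0.0752 0.018 ] [ 0.4353 -0.0373  0.018 ] 0.11330281986060112 6.730891680181496
[[0.4737 0.0772 0.034 ]
 [0.5377 0.0809 0.034 ]
 [0.5837 0.0777 0.034 ]]
fence 0.24180357256734028
stop TL [0.6937 0.1131 0.048 ]
stop TR [0.7075 0.0004 0.048 ]
bed BL [0.4185 0.0828 0.018 ]
bed BR [ 0.4307 -0.0342  0.018 ]
from [ 0.3859 -0.0119  0.2417] head 57.59 delta [-0.2648 -0.2584  0.0018] rot [ 0.      0.0003 -0.0072] q [-0.0615  0.0597  2.1234 -0.0001  0.9582 -1.0665]
```

apply_moves --pt "-0.264 -0.261 0 0 0 0 -1" --pt "-0.264 -0.261 0 0 0 0 -1" --pt "-0.264 -0.261 0 0 0 0 -1" --pt "-0.264 -0.261 0 0 0 0 -1" --pt "-0.264 -0.261 0 0 0 0 -1" --pt "-0.264 -0.261 0 0 0 0 -1" --pt "-0.264 -0.261 0 0 0 0 -1" --pt "-0.264 -0.261 0 0 0 0 -1" --pt "-0.264 -0.261 0 0 0 0 -1"

```text
t: 2.4
position: [0.4723, -0.3713, 0.2411]
ee_rot: [0.867, 3.019, -0.0]
ft_force: [-0.4, 0.4, 0.5]
finger_gap: 0.998
```

```bash
python3 -c "
from h import *
go(.471,-.372,.053,58)
d=grab('wrist','w1.png')"
```

```text
from [ 0.4723 -0.3713  0.2411] head 57.95 delta [ 0.0007 -0.0013  0.1881] rot [-0.      0.0001 -0.0008] q [-0.6861  0.3884  1.6858  0.      1.0672 -1.6975]
```

View pics/w1.png

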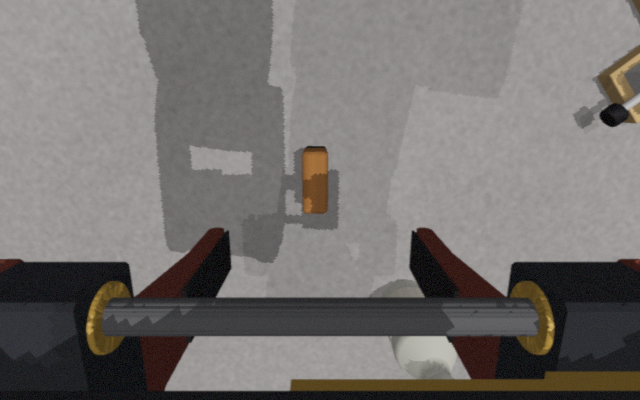

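The brush shows as an orange block at about (303–327, 147–213), nearly aligned with the jaws. Bottle at (410,320).

```bash
python3 - <<'E'
from h import *
d=grab('wrist'); hsv=cv2.cvtColor(d["image"],cv2.COLOR_RGB2HSV)
m=((hsv[...,0]<18)&(hsv[...,1]>130)&(hsv[...,2]>80)).astype(np.uint8); m[:130]=0; m[225:]=0; m[:,:280]=0;m[:,360:]=0
ys,xs=np.nonzero(m); r=cv2.minAreaRect(np.c_[xs,ys].astype(np.float32)); print(r)
b=np.array([ray(d,*p,.062) for p in cv2.boxPoints(r)]); c=ray(d,*r[0],.062); print(b,c,[np.linalg.norm(b[i]-b[i-1]) for i in range(4)],[np.degrees(np.arctan2(*(b[i]-b[i-1])[1::-1])) for i in range(4)])
go(c[0],c[1],.053,None)
E
```

```text
((313.0, 182.5), (63.0, 24.0), 90.0)
[[ 0.441  -0.3692  0.062 ]
 [ 0.4525 -0.3508  0.062 ]
 [ 0.5031 -0.3822  0.062 ]
 [ 0.4911 -0.4014  0.062 ]] [ 0.4714 -0.3756  0.062 ] [np.float64(0.05951526039382127), np.float64(0.021656487723655426), np.float64(0.05951604844563498), np.float64(0.02266696312695867)] [np.float64(147.24451749623728), np.float64(57.99981718085743), np.float64(-31.782671522465154), np.float64(-122.01416191713865)]
from [ 0.4712 -0.3685  0.241 ] head 58.04 delta [-0.0042 -0.006   0.188 ] rot [ 0.0006 -0.0019  0.    ] q [-0.6838  0.3857  1.6903  0.0004  1.0676 -1.697 ]
```

apply_moves --pt "-0.002 -0.003 0.05 0 0 0 -1" --pt "-0.002 -0.003 0.1 0 0 0 -1" --pt "-0.002 -0.003 0.15 0 0 0 -1" --pt "-0.002 -0.003 0.187 0 0 0 -1" --pt "-0.002 -0.003 0.187 0 0 0 -1" --pt "-0.002 -0.003 0.187 0 0 0 -0.2" --pt "-0.002 -0.003 0.187 0 0 0 1" --pt "-0.002 -0.003 0.187 0 0 0 1" --pt "-0.002 -0.003 0.187 0 0 0 1" --pt "-0.002 -0.003 0.187 0 0 0 1" --pt "-0.002 -0.003 0.187 0 0 0 1" --force 25

```text
t: 3.6
position: [0.4713, -0.3742, 0.0553]
ee_rot: [0.866, 3.019, -0.001]
ft_force: [-0.1, 0.2, 0.0]
finger_gap: 0.489
```

```bash
python3 -c "
from h import *
for i in range(3): print(env.observe()['position'])
print(env.observe()['finger_gap']*88)
go(.55,-.15,.24,97)"
```

```text
[ 0.4713 -0.3742  0.0553]
[ 0.4713 -0.3742  0.0553]
[ 0.4713 -0.3742  0.0553]
43.0042933116677
from [ 0.4713 -0.3742  0.0553] head 57.97 delta [ 0.052   0.2318 -0.1847] rot [-0.0005  0.0009 -0.6812] q [-0.6908  0.6476  1.7734  0.      0.7196 -1.7026]
```

apply_moves --pt "0 0 0 0 0 0 1" --pt "0 0 0 0 0 0 1" --pt "0 0 0 0 0 0 1" --pt "0 0 0 0 0 0 1" --pt "0 0 0 0 0 0 1" --pt "0 0 0 0 0 0 1" --pt "0 0 -0.05 0 0 0 1" --pt "0 0 -0.1 0 0 0 1" --pt "0 0 -0.15 0 0 0 1" --pt "0 0 -0.15 0 0 0 1"

```text
t: 4.6
position: [0.4743, -0.3765, 0.2117]
ee_rot: [0.863, 3.009, -0.007]
ft_force: [0.2, -0.1, -0.6]
finger_gap: 0.272
```

```bash
python3 -c "
from h import *
s=env.observe();print(s['finger_gap']*88)
go(.44,-.05,.22,97)"
```

```text
23.914973261841276
from [ 0.4743 -0.3765  0.2117] head 57.99 delta [ 0.2021  0.2586 -0.0111] rot [-0.0055  0.011  -0.6809] q [-0.6906  0.425   1.7054  0.0001  0.9991 -1.7027]
```

```bash
python3 -c "
from h import *
go(.72,.03,.30,96.6)"
```

```text
from [ 0.4743 -0.3765  0.2117] head 57.99 delta [ 0.0061  0.4748 -0.0891] rot [-0.0055  0.011  -0.6739] q [-0.6906  0.425   1.7054  0.0001  0.9991 -1.7027]
```

apply_moves --pt "0.006 0.475 -0.088 0 0 -0.674 1" --pt "0.006 0.475 -0.088 0 0 -0.674 1" --pt "0.006 0.475 -0.088 0 0 -0.674 1" --pt "0.006 0.475 -0.088 0 0 -0.674 1" --pt "0.006 0.475 -0.088 0 0 -0.674 1" --pt "0.006 0.475 -0.088 0 0 -0.674 1" --pt "0.006 0.475 -0.088 0 0 -0.674 1" --pt "0.006 0.475 -0.088 0 0 -0.674 1" --pt "0.006 0.475 -0.088 0 0 -0.674 1" --pt "0.006 0.475 -0.088 0 0 -0.674 1" --pt "0.006 0.475 -0.088 0 0 -0.674 1" --pt "0.006 0.475 -0.088 0 0 -0.674 1"

```text
t: 5.8
position: [0.7173, 0.0325, 0.2909]
ee_rot: [0.183, -3.134, 0.0]
ft_force: [-0.0, -0.1, -0.9]
finger_gap: 0.266
```

```bash
python3 -c "
from h import *
d=grab('wrist','w2.png');go(.72,.03,.30,96.6); print(d['T'])"
```

```text
from [0.717  0.0315 0.291 ] head 96.61 delta [-0.0028 -0.0019 -0.009 ] rot [-0.0002 -0.0026  0.0002] q [ 0.0275  0.5187  1.3576 -0.0004  1.2679 -1.6586]
[[-0.1169 -0.9611 -0.2502  0.6505]
 [ 0.9931 -0.113  -0.0297  0.0245]
 [ 0.0003 -0.252   0.9677  0.4341]
 [ 0.      0.      0.      1.    ]]
```

View pics/w2.png

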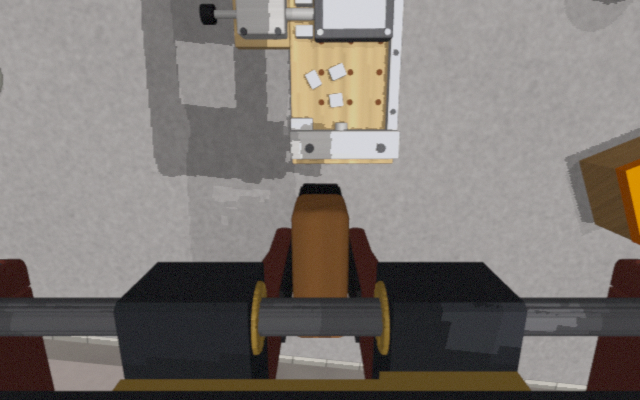

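Wrist view, almost square to the jig: offcuts at (313,79), (337,72) and (336,100). Stop face edge at row 131 (columns 291–398), bed's open edge at column 291, fence inner top edge around column 388, housing front around row 40.

```bash
cat >> h.py <<'E'
E
python3 - <<'E'
from h import *
d=grab('wrist')
P=lambda u,v,z: ray(d,u,v,z)
sl=P(398.5,131,.048);sr=P(291,133,.048); print("stop front edge",sl,sr,np.linalg.norm(sl-sr)) # jig y+52,-66 x 110
# fit jig: points (jig xy)->world
w=[sl,sr,P(413,150,.018)]
J=np.array([[110,52],[110,-66]])/1e3
be=[P(290.5,60,.018),P(290.5,115,.018)];print("open edge",be)
fi=[P(401.5,20,.034),P(397.5,115,.034)];print("fence outer",fi)
# combine: earlier rear corners
J=np.array([[110,52],[110,-66],[-140,52],[-140,-66]])/1e3
W=np.array([sl[:2],sr[:2],[.422,.0752],[.4353,-.0373]])
jc=J-J.mean(0);wc=W-W.mean(0)
a=np.arctan2((jc[:,0]*wc[:,1]-jc[:,1]*wc[:,0]).sum(),(jc*wc).sum()); C,S=np.cos(a),np.sin(a);M=np.array([[C,-S],[S,C]]); t=W.mean(0)-M@J.mean(0)
print("jig yaw",np.degrees(a),"t",t,"res",W-(J@M.T+t))
np.savez("jig.npz",M=M,t=t)
inv=lambda p:(p[:2]-t)@M
for n,p in(("a",(313,79)),("b",(337,72)),("c",(336,100))): print(n,inv(P(*p,.030))*1e3)
print("open",[inv(x)*1e3 for x in be],"fence",[inv(x)*1e3 for x in fi],"hous front",inv(P(352,40,.044))*1e3, inv(P(320,38,.044))*1e3,"housing lat", inv(P(394,20,.044))*1e3,inv(P(315,20,.044))*1e3,"guide97",inv(P(312,118,.034))*1e3,"stop",inv(sl)*1e3,inv(sr)*1e3,"brush axis heading head-90")
E
```

```text
stop front edge [0.6685 0.1103 0.048 ] [ 0.6838 -0.0035  0.048 ] 0.11479620371339873
open edge [array([ 0.6079, -0.0136,  0.018 ]), array([ 0.6664, -0.0081,  0.018 ])]
fence outer [array([0.5579, 0.0973, 0.034 ]), array([0.6522, 0.1094, 0.034 ])]
jig yaw 7.802405627862674 t [0.5663 0.0452] res [[ 0.0002 -0.0013]
 [-0.0004  0.0018]
 [ 0.0014 -0.0025]
 [-0.0013  0.0019]]
a [ 54.2527 -39.5318]
b [ 47.6312 -13.6059]
c [ 76.6117 -14.94  ]
open [array([ 33.1691, -63.8872]), array([ 91.9226, -66.3039])] fence [array([-1.2742, 52.8342]), array([93.8571, 51.9979])] hous front [18.3252  1.1951] [ 15.7868 -31.2119] housing lat [ 0.6075 43.189 ] [ -1.0003 -35.8771] guide97 [ 95.1556 -41.5872] stop [110.0701  50.673 ] [109.8353 -64.123 ] brush axis heading head-90
```

Jig fit residuals are under 3 mm. Offcuts sit at jig x 40–85 and y −47 to −5, and the housing front is at about x +17. Brush centre at x = 62 covers 34–90, so one sweep from y = +18 will do.

```bash
python3 -c "
from h import *
j=np.load('jig.npz');w=j['M']@[.062,.018]+j['t'];print(w)
go(w[0],w[1],.12,97.3)"
```

```text
[0.6253 0.0714]
from [0.7169 0.031  0.2913] head 96.56 delta [0.0859 0.0507 0.1715] rot [-0.0001 -0.0024 -0.0129] q [ 0.0267  0.5182  1.3578 -0.0004  1.268  -1.6584]
```

apply_moves --pt "0.03 0.02 0.02 0 0 -0.013 1" --pt "0.06 0.035 0.04 0 0 -0.013 1" --pt "0.086 0.051 0.06 0 0 -0.013 1" --pt "0.086 0.051 0.1 0 0 -0.013 1" --pt "0.086 0.051 0.14 0 0 -0.013 1" --pt "0.086 0.051 0.171 0 0 -0.013 1" --pt "0.086 0.051 0.171 0 0 -0.013 1" --pt "0.086 0.051 0.171 0 0 -0.013 1" --pt "0.086 0.051 0.171 0 0 -0.013 1"

```text
t: 6.8
position: [0.6278, 0.0722, 0.1236]
ee_rot: [-0.2, 3.132, 0.0]
ft_force: [0.3, -0.2, -1.7]
finger_gap: 0.274
```

```bash
python3 -c "
from h import *
go(.6253,.0714,.075,97.3)
grab('wrist','w3.png')
im=grab('scene')['image'][130:270,240:420]; w=cv2.imread('pics/w3.png')
s=cv2.resize(im[...,::-1],(514,400),interpolation=cv2.INTER_CUBIC); cv2.imwrite('pics/m3.png',cv2.resize(np.hstack([w[:,120:520],s]),(800,350)))"
```

```text
from [0.6278 0.0722 0.1236] head 97.29 delta [ 0.0027 -0.0005  0.0486] rot [-0.0001  0.0029 -0.0001] q [ 0.0957  0.5783  1.6863 -0.0001  0.8741 -1.6024]
```

View pics/m3.png

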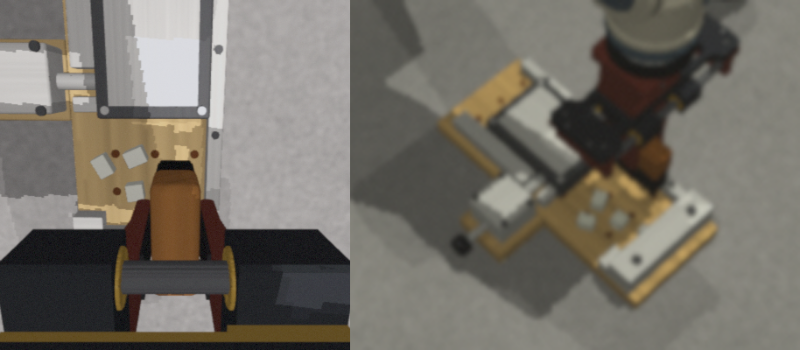

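Brush hangs left of all three offcuts and clear of the housing. Lowering.

apply_moves --pt "0.002 0 0.02 0 0 0 1" --pt "0.002 0 0.035 0 0 0 1" --pt "0.002 0 0.045 0 0 0 1" --pt "0.002 0 0.045 0 0 0 1" --pt "0.002 0 0.045 0 0 0 1"

```text
t: 7.4
position: [0.6248, 0.0725, 0.0767]
ee_rot: [0.201, -3.135, 0.0]
ft_force: [0.2, 0.1, -1.6]
finger_gap: 0.272
```

```bash
python3 -c "
from h import *
j=np.load('jig.npz');w=j['M']@[.062,-.100]+j['t'];print(w, env.observe()['ft_force'])
go(w[0],w[1],.0755,97.3)"
```

```text
[ 0.6413 -0.0455] [ 0.1711  0.0964 -1.6189]
from [0.6248 0.0725 0.0767] head 97.35 delta [-0.0013 -0.1192  0.0012] rot [-0.     -0.0001  0.0008] q [ 0.0967  0.6435  1.7052 -0.      0.793  -1.6023]
```

apply_moves --pt "0 -0.008 0.0015 0 0 0 1" --pt "0 -0.02 0.0015 0 0 0 1" --pt "0 -0.032 0.0015 0 0 0 1" --pt "0 -0.044 0.0015 0 0 0 1" --pt "0 -0.056 0.0015 0 0 0 1" --pt "0 -0.068 0.0015 0 0 0 1" --pt "0 -0.08 0.0015 0 0 0 1" --pt "0 -0.092 0.0015 0 0 0 1" --pt "0 -0.104 0.0015 0 0 0 1" --pt "0 -0.116 0.0015 0 0 0 1" --pt "0 -0.124 0.0015 0 0 0 1" --pt "0 -0.124 0.0015 0 0 0 1"

```text
t: 8.6
position: [0.6407, -0.0516, 0.0752]
ee_rot: [-0.199, 3.135, -0.0]
ft_force: [0.1, 0.1, -1.5]
finger_gap: 0.269
```

apply_moves --pt "0 0 -0.05 0 0 0 1" --pt "0 0 -0.1 0 0 0 1" --pt "0 0 -0.1 0 0 0 1" --pt "0 0 -0.1 0 0 0 1"

```text
t: 9.0
position: [0.6412, -0.0501, 0.1766]
ee_rot: [-0.202, 3.132, -0.001]
ft_force: [0.0, 0.7, -1.8]
finger_gap: 0.274
```

```bash
python3 -c "
from h import *
j=np.load('jig.npz')
for q in((.04,-.2),(.04,-.24)):
  w=j['M']@q+j['t'];print(w); go(w[0],w[1],.17,97.3)
w=grab('wrist')['image']; im=grab('scene')['image'][130:270,240:420]
s=cv2.resize(im,(514,400),interpolation=cv2.INTER_CUBIC); cv2.imwrite('pics/m4.png',cv2.resize(np.hstack([w[:,60:580],s]),(800,310))[...,::-1])"
```

```text
[ 0.6331 -0.1476]
from [ 0.6412 -0.0501  0.1766] head 97.37 delta [ 0.0205 -0.0956  0.0066] rot [-0.0005  0.0028  0.0012] q [-0.0966  0.523   1.6345  0.0001  0.9813 -1.7961]
[ 0.6385 -0.1872]
from [ 0.6412 -0.0501  0.1766] head 97.37 delta [ 0.0202 -0.1356  0.0066] rot [-0.0005  0.0028  0.0012] q [-0.0966  0.523   1.6345  0.0001  0.9813 -1.7961]
```

View pics/m4.png

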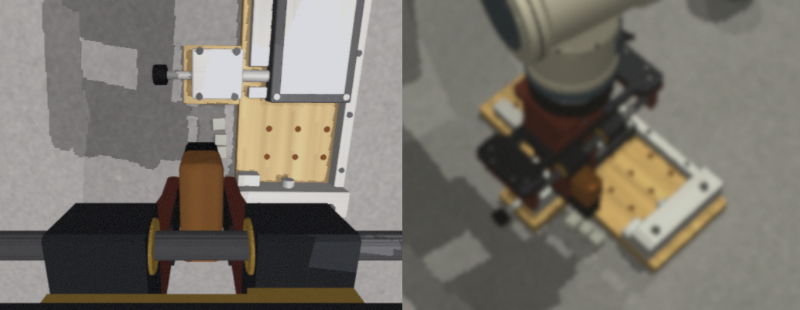

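All three offcuts (about (215–228, 125–155) in the left part) lie on the table beside the bed. The bed is clear and the housing hasn't moved. Now to set the brush down at jig (40, −240).

apply_moves --pt "0.01 -0.045 0 0 0 0 1" --pt "0.02 -0.09 0 0 0 0 1" --pt "0.02 -0.136 0 0 0 0 1" --pt "0.02 -0.136 0.04 0 0 0 1" --pt "0.02 -0.136 0.08 0 0 0 1" --pt "0.02 -0.136 0.105 0 0 0 1" --pt "0.02 -0.136 0.112 0 0 0 1" --pt "0.02 -0.136 0.112 0 0 0 1" --pt "0.02 -0.136 0.112 0 0 0 1"

```text
t: 10.0
position: [0.6386, -0.1879, 0.0637]
ee_rot: [-0.202, 3.134, -0.0]
ft_force: [0.7, 0.3, -0.8]
finger_gap: 0.269
```

apply_moves --pt "0 0 0.004 0 0 0 1" --pt "0 0 0.0075 0 0 0 1" --pt "0 0 0.0075 0 0 0 1" --pt "0 0 0.0075 0 0 0 1"

```text
t: 10.4
position: [0.6382, -0.1879, 0.0561]
ee_rot: [-0.201, 3.135, -0.0]
ft_force: [-0.3, -0.4, -1.1]
finger_gap: 0.274
```

apply_moves --pt "0 0 0 0 0 0 0" --pt "0 0 0 0 0 0 0" --pt "0 0 0 0 0 0 0" --pt "0 0 0 0 0 0 0" --pt "0 0 0 0 0 0 0" --pt "0 0 0 0 0 0 0" --pt "0 0 -0.04 0 0 0 0" --pt "0 0 -0.08 0 0 0 0" --pt "0 0 -0.13 0 0 0 0" --pt "0 0 -0.13 0 0 0 1" --pt "0 0 -0.13 0 0 0 1"

```text
t: 11.5
position: [0.6387, -0.1881, 0.1873]
ee_rot: [-0.201, 3.132, -0.002]
ft_force: [-0.9, 0.3, -0.1]
finger_gap: 0.356
```

```bash
python3 -c "
from h import *
s=env.observe();print(s['finger_gap'],s['ft_force'])
j=np.load('jig.npz')
w=j['M']@[-.12,0]+j['t'];print(w); go(w[0],w[1],.15,97.3)"
```

```text
0.355926805811353 [-0.8949  0.3441 -0.135 ]
[0.4474 0.0289]
from [ 0.6387 -0.1881  0.1873] head 97.35 delta [0.1621 0.2397 0.0365] rot [-0.0013  0.0028  0.0008] q [-0.3043  0.541   1.5736  0.      1.0239 -2.0033]
```

apply_moves --pt "0.162 0.24 0.03 0 0 0 1" --pt "0.162 0.24 0.03 0 0 0 1" --pt "0.162 0.24 0.03 0 0 0 1" --pt "0.162 0.24 0.03 0 0 0 1" --pt "0.162 0.24 0.03 0 0 0 1" --pt "0.162 0.24 0.03 0 0 0 1" --pt "0.162 0.24 0.03 0 0 0 1" --pt "0.162 0.24 0.03 0 0 0 1" --pt "0.162 0.24 0.03 0 0 0 1"

```text
t: 12.4
position: [0.4473, 0.029, 0.1553]
ee_rot: [0.201, -3.135, 0.0]
ft_force: [-0.6, 0.7, 0.1]
finger_gap: 0.007
```

```bash
python3 -c "
from h import *
w=grab('wrist')['image']; im=grab('top')['image'][155:275,270:450]
s=cv2.resize(im,(600,400),interpolation=cv2.INTER_CUBIC); cv2.imwrite('pics/m5.png',cv2.resize(np.hstack([w[:,100:540],s]),(800,308))[...,::-1])
s=env.observe();print(s['finger_gap']);j=np.load('jig.npz');print((s['position'][:2]-j['t'])@j['M'])
w=j['M']@[-.12,0]+j['t'];go(w[0],w[1],.044,97.3)"
```

```text
0.0060803283928692
[-0.1199 -0.0002]
from [0.4475 0.0287 0.1555] head 97.28 delta [0.0001 0.0002 0.1115] rot [-0.0001  0.0002 -0.0004] q [ 0.0376  0.3039  2.0731 -0.0001  0.7644 -1.6602]
```

View pics/m5.png

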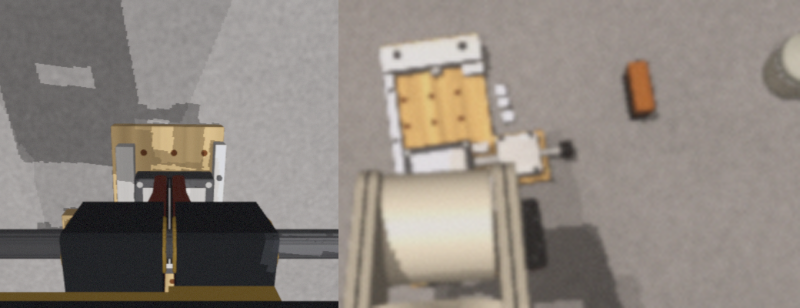

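Brush stands at (640,90) on the table, the offcuts are at (505,100) off the bed, and the fingers are centred behind the housing's rear edge (row ~172 in the left part). I'll check where the rear edge lies before descending.

```bash
python3 -c "
from h import *
d=grab('wrist');j=np.load('jig.npz')
for u,v in((280,223),(373,223),(280,231),(373,231)): print([(ray(d,u,v,z)[:2]-j['t'])@j['M']*1e3 for z in (.044,.018)])"
```

```text
[array([-100.2962,  -30.4621]), array([-91.379, -33.596])]
[array([-99.6732,  39.4707]), array([-90.6923,  43.4818])]
[array([-93.9153, -30.6998]), array([-84.3462, -33.8579])]
[array([-93.288 ,  39.6564]), array([-83.6547,  43.6865])]
```

apply_moves --pt "0.003 0 0.04 0 0 0 1" --pt "0.003 0 0.08 0 0 0 1" --pt "0.003 0 0.1 0 0 0 1" --pt "0.003 0 0.111 0 0 0 1" --pt "0.003 0 0.111 0 0 0 1" --pt "0.003 0 0.111 0 0 0 1"

```text
t: 13.15
position: [0.4444, 0.0288, 0.0451]
ee_rot: [-0.2, 3.134, -0.0]
ft_force: [-1.0, -0.6, -0.4]
finger_gap: 0.007
```

```bash
python3 -c "
from h import *
s=env.observe();print(s['ft_force']);j=np.load('jig.npz');print((s['position'][:2]-j['t'])@j['M'])
w=j['M']@[-.012,0]+j['t'];go(w[0],w[1],.0435,97.2)"
```

```text
[-0.9896 -0.5768 -0.4352]
[-0.123   0.0003]
from [0.4444 0.0288 0.0451] head 97.31 delta [-0.111   0.0006  0.0017] rot [-0.0001  0.0007  0.002 ] q [ 0.0379  0.5263  2.1204 -0.      0.4942 -1.6605]
```

apply_moves --pt "-0.008 0 0.001 0 0 0 1" --pt "-0.016 0 0.001 0 0 0 1" --pt "-0.025 0 0.001 0 0 0 1" --pt "-0.034 0 0.001 0 0 0 1" --pt "-0.043 0 0.001 0 0 0 1" --pt "-0.052 0 0.001 0 0 0 1" --pt "-0.061 0 0.001 0 0 0 1" --pt "-0.07 0 0.001 0 0 0 1" --pt "-0.079 0 0.001 0 0 0 1" --pt "-0.088 0 0.001 0 0 0 1" --pt "-0.095 0 0.001 0 0 0 1" --pt "-0.095 0 0.001 0 0 0 1"

```text
t: 14.35
position: [0.5395, 0.0413, 0.0438]
ee_rot: [-0.201, 3.133, 0.0]
ft_force: [-0.8, 0.1, -0.7]
finger_gap: 0.004
```

```bash
python3 -c "
from h import *
s=env.observe();print(s['ft_force']);j=np.load('jig.npz');print((s['position'][:2]-j['t'])@j['M'])"
```

```text
[-0.8201  0.0881 -0.687 ]
[-0.0271 -0.0001]
```

apply_moves --pt "-0.005 0 0 0 0 0 1" --pt "-0.009 0 0 0 0 0 1" --pt "-0.013 0 0 0 0 0 1" --pt "-0.015 0 0 0 0 0 1" --pt "-0.017 0 0 0 0 0 1" --pt "-0.018 0 0 0 0 0 1"

```text
t: 14.95
position: [0.5522, 0.0431, 0.0428]
ee_rot: [0.201, -3.127, 0.0]
ft_force: [-9.0, -1.3, 4.4]
finger_gap: 0.008
```

apply_moves --pt "-0.002 0 0 0 0 0 1" --pt "-0.004 0 0 0 0 0 1" --pt "-0.005 0 0 0 0 0 1" --pt "-0.006 0 0 0 0 0 1" --pt "-0.006 0 0 0 0 0 1"

```text
t: 15.45
position: [0.5528, 0.0435, 0.0417]
ee_rot: [0.2, -3.117, 0.0]
ft_force: [-20.6, -3.3, 9.1]
finger_gap: 0.005
```

apply_moves --pt "-0.001 0 0 0 0 0 1" --pt "-0.001 0 0 0 0 0 1" --pt "-0.001 0 0 0 0 0 1" --pt "-0.001 0 0 0 0 0 1" --pt "-0.001 0 0 0 0 0 1" --pt "-0.001 0 0 0 0 0 1" --pt "-0.001 0 0 0 0 0 1" --pt "-0.001 0 0 0 0 0 1" --pt "-0.001 0 0 0 0 0 1" --pt "-0.001 0 0 0 0 0 1" --pt "-0.001 0 0 0 0 0 1" --pt "-0.001 0 0 0 0 0 1"

```text
t: 16.65
position: [0.5529, 0.0436, 0.0415]
ee_rot: [0.2, -3.115, 0.0]
ft_force: [-23.2, -3.0, 9.3]
finger_gap: 0.007
```

apply_moves --pt "0 0 0 0 0 0 1" --pt "0 0 0 0 0 0 1" --pt "0 0 0 0 0 0 1" --pt "0 0 0 0 0 0 1" --pt "0 0 0 0 0 0 1" --pt "0 0 0 0 0 0 1" --pt "0 0 0 0 0 0 1" --pt "0 0 0 0 0 0 1" --pt "0 0 0 0 0 0 1" --pt "0 0 0 0 0 0 1" --pt "0 0 0 0 0 0 1" --pt "0 0 0 0 0 0 1"

```text
t: 17.85
position: [0.5528, 0.0436, 0.0415]
ee_rot: [0.2, -3.115, 0.0]
ft_force: [-23.5, -3.5, 10.9]
finger_gap: 0.004
```

apply_moves --pt "0 0 0 0 0 0 1" --pt "0 0 0 0 0 0 1" --pt "0 0 0 0 0 0 1" --pt "0 0 0 0 0 0 1" --pt "0 0 0 0 0 0 1" --pt "0 0 0 0 0 0 1" --pt "0 0 0 0 0 0 1" --pt "0 0 0 0 0 0 1" --pt "0 0 0 0 0 0 1" --pt "0 0 0 0 0 0 1" --pt "0 0 0 0 0 0 1" --pt "0 0 0 0 0 0 1"

```text
t: 19.05
position: [0.5529, 0.0436, 0.0415]
ee_rot: [0.2, -3.115, 0.0]
ft_force: [-23.2, -3.4, 9.3]
finger_gap: 0.005
```

```bash
python3 -c "
from h import *
w=grab('wrist')['image']; im=grab('scene')['image'][140:260,250:400]
s=cv2.resize(im,(500,400),interpolation=cv2.INTER_CUBIC); cv2.imwrite('pics/m6.png',cv2.resize(np.hstack([w[:,100:540],s]),(800,340))[...,::-1])
s=env.observe();j=np.load('jig.npz');print((s['position'][:2]-j['t'])@j['M'],s['ft_force'])"
```

```text
[-0.0136  0.0003] [-22.3229  -3.5123  10.2375]
```

View pics/m6.png

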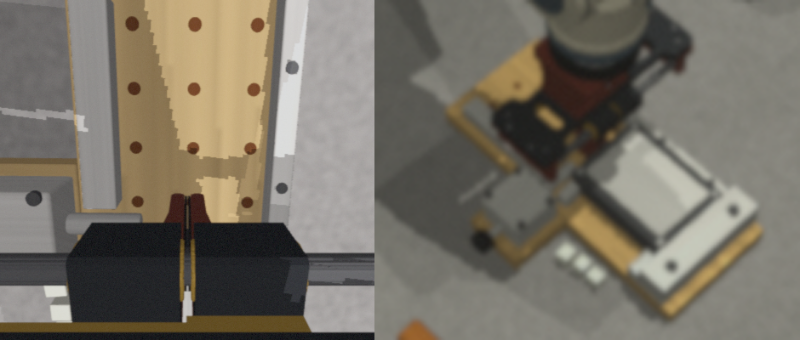

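The pin has come out behind the housing: nose at (140,222), about y = −29 mm by scale. The housing is flush on the stop in the scene view. Backing off.

apply_moves --pt "0 0 0 0 0 0 1" --pt "0 0 0 0 0 0 1" --pt "0 0 0 0 0 0 1" --pt "0 0 0 0 0 0 1" --pt "0.004 0 0 0 0 0 1" --pt "0.008 0 0 0 0 0 1" --pt "0.012 0 0 0 0 0 1" --pt "0.02 0 0 0 0 0 1" --pt "0.03 0 0 0 0 0 1" --pt "0.045 0 0 0 0 0 1" --pt "0.055 0 0 0 0 0 1" --pt "0.055 0 0 0 0 0 1"

```text
t: 20.35
position: [0.5066, 0.0371, 0.0437]
ee_rot: [0.201, -3.134, -0.0]
ft_force: [-0.6, -0.1, 0.0]
finger_gap: 0.009
```

apply_moves --pt "0 0 -0.04 0 0 0 1" --pt "0 0 -0.08 0 0 0 1" --pt "0.02 0 -0.13 0 0 0 1" --pt "0.06 0 -0.18 0 0 0 1" --pt "0.07 0 -0.22 0 0 0 1" --pt "0.07 0 -0.22 0 0 0 1" --pt "0.07 0 -0.22 0 0 0 1" --pt "0.07 0 -0.22 0 0 0 1" --pt "0.07 0 -0.22 0 0 0 1" --pt "0.07 0 -0.22 0 0 0 1"

```text
t: 21.35
position: [0.4385, 0.0284, 0.2621]
ee_rot: [0.201, -3.132, -0.0]
ft_force: [-0.2, 0.3, 0.4]
finger_gap: 0.009
```

```bash
python3 -c "
from h import *
im=grab('top')['image'][155:275,270:450]; a=cv2.resize(im,(600,400),interpolation=cv2.INTER_CUBIC)
im=grab('scene')['image'][140:270,230:400]; s=cv2.resize(im,(523,400),interpolation=cv2.INTER_CUBIC); cv2.imwrite('pics/m7.png',cv2.resize(np.hstack([a,s]),(800,285))[...,::-1])
print(env.observe()['ft_force'],env.observe()['position'])"
```

```text
[-0.5854 -0.1772  0.2993] [0.4386 0.0284 0.2625]
```

View pics/m7.png

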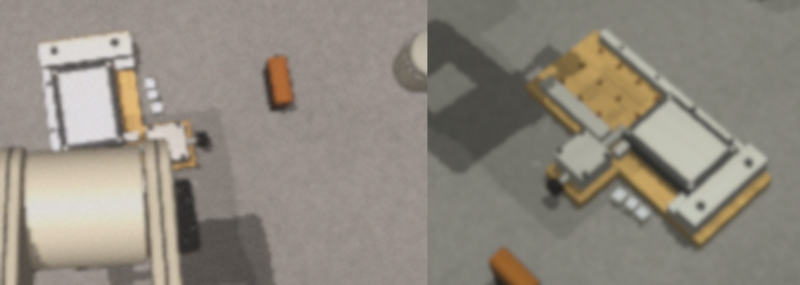

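The housing stays against the stop at (680,145) with the pin behind its rear right corner at (620,145). The offcuts are off the bed, the brush is standing, and the arm is clear. Handing in.

```bash
python3 -c "
from h import *
print(order.finish_job())"
```

```text
the job is handed in; nothing more can be done
None
```

The job is done and handed in at about 21 s of the 72 s allowed; the hand-in gave no verdict.

- **Sweep:** I swept all three offcuts off the bed's open side in one pass with the brush. The housing did not move during it. The brush then went down standing on the table, about 240 mm to the right of the jig's centre line.
- **Latch:** I pushed the housing onto the stop and held it there about 4 s at about 23 N. The wrist picture then showed the plunger out behind it, so I backed off.

The last pictures, after letting go, show:
- the housing against the stop with the pin behind its rear right corner
- the offcuts on the table
- the brush standing
- the arm clear, with no significant force at the wrist

**Checks that disagreed:**
- **Jig angle:** different edges gave 5.4 to 7.8 degrees. I used about 7.3, which was good enough here.
- **Finger position at home:** the fingers' front edge came out about 4 mm short of the expected contact line. That is probably calibration error and tool tilt. The sharp force rise and the pin coming out both indicate the housing was home.

I could not read the plunger and ejector values directly, so the latch is judged from the pictures only.

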